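# Weigh the sample from behind the reagent jars

### The arm

A 7-joint arm with a two-finger parallel gripper is mounted at the origin on the work surface. World frame = base frame: x ahead of the robot, y to its left, z up, the work surface at z = 0. Lengths are in m, angles in rad, forces in N, time in s.
With the tool pointing down it reaches from about 0.425 to 1.025 m from the base axis. Payload 9.4 kg.
Tool frame: the origin (TCP) lies midway between the tips of the shut fingers; the grasp point (between the pads) lies 19 mm behind it; z points along the fingers, x is the direction in which the jaws open and shut, and the axes are right-handed (so a half turn about z gives the same grasp; the last joint's range is limited). The gripper opens to 93 mm and grips with 3 to 60 N. Pads are 15 mm wide; open, the fingers measure 128 mm over their backs; the gripper's body (75 mm by 188 mm) begins 65 mm behind the grasp point.
Start: joints at [-1.233, 0.599, -0.003, 1.599, 0.002, 0.943, -0.08], TCP at [0.292, 0.664, 0.219] pointing down, gripper open.
Joint ranges: [-2.57, 2.57], [-0.35, 1.97], [-1.29, 1.29], [0.11, 2.56], [-1.05, 4.19], [0.11, 1.86], [-2.63, 2.63]. Speed limits (rad/s): [2.22, 2.22, 3.01, 3.01, 3.14, 3.14, 3.14].

### API

Orientations are given as a unit quaternion [w, x, y, z].
In Python, from station import bot gives the robot as it stands. The module is installed in compiled form; this text tells all that it offers.
- The arm moves only by the tool send_rows, never from a script. Its argument "rows" is text: rows parted by semicolons, each of 5 numbers parted by spaces: the opening, from 0 (shut) to 1 (fully open), then the shift along the tool's x, y, z in mm, then the turn about the tool's z in rad. In form: jaw tx ty tz turn; .... A call has 1 to 20 rows; each row shifts and turns the commanded pose from where the row before left it, along the tool's axes as they then stand; what a row does not reach is not made up. A row lasts 1/8 s, in which the tool goes at most 62.5 mm and 10.7 degrees, less where a joint would pass 70% of its speed; a pose out of reach is approached as far as the arm can. A call with a gripper value outside its range is refused whole. The fingers move at their own pace and stop on an object; "newtons" is the grip in N (left out, the last holds). Time passes only in rows, so rows that do not move let the fingers close. It gives the time, the measured TCP pose, the force and the opening at its end, in the units of the state.
- bot.sense(): the state, without advancing time (a new reading comes with each control period).
- bot.capture(name): name is "scene" or "side" or "wrist"; returns the picture (420x560x3 uint8, blue, green, red); there is no depth.
- bot.calibration(name): a dict with "mtx" (3x3 intrinsics, pixels), "extrinsics" (4x4, takes a point from camera to world coordinates). Camera axes: x right, y down, z forward; pixel columns grow to the right and rows downward; lengths in m; the calibration is good to about 2 mm. A picture is of the moment at which its call begins: read the wrist's pose just before it. calibration takes no time and is no camera call; for the wrist camera it gives the pose at the moment of the call.
- bot.sign_off(): hands the job in, once; it reports no verdict.
Trained networks look in the newest picture that a camera, given by its name, has taken for a name from the list of things; names that differ only in an ending like _2 or _b are one class to them, and where a whole thing is asked for, a point or a joint stands for the part that bears it (a point fixed in the world has none). Each returns a list of dicts, best first, with "score" (0 to 1); they miss things now and then, are a little off and sometimes report something else, mostly with a low value. They report only what shows in the picture. A call takes as long as a camera call. They do not tell look-alikes from the thing itself.
- bot.find_in(camera, label): "xy" ([column, row] in pixels, amid what is visible of it).
- bot.silhouettes(camera, label): "pixels" (420x560 bool, what is visible of it) and "xy" ([column, row] in pixels, amid what is visible of it).
The state is a dict: "clock": time; "joints": joint angles; "qd": joint speeds; "joint_efforts": joint torques, N m; "position": TCP position; "tcp_rot": TCP orientation; "wrist_force": force on the tool from outside, world axes, zero at the start; "torque": the same for the moment, N m; "finger_gap": finger opening in m.
Only numpy, scipy, OpenCV 4.12 (cv2) and the standard library are available. Lean on these libraries where they do the work, as an engineer would, in place of code of your own. Each camera call takes 0.05 s, during which the arm holds its last target. There are 200 camera calls.

### The job

The green-lidded sample tin is hemmed in by three reagent jars: move all three jars out of the way onto the black mat first, leaving the tin where it is, and only then fetch the tin and set it in the middle of the balance pan while the jars wait on the mat. Then put every jar back in the middle of the spot of its own colour. Keep the jars and the tin upright all the time, and leave the glass beaker where it stands.

Things in the scene. Friction and masses are not known exactly. Their poses are not given: they have to be found in the camera images.
- jar_red_mid (a point): white plastic jar with a red screw lid and a red band round its side, an upright cylinder 46 mm across (lid 47 mm) and 86 mm tall, 110 to 220 g; it starts standing on the round red spot; this point is its centre, 43 mm above its underside, z up along its axis
- jar_blue_mid (a point): white plastic jar with a blue screw lid and a blue band round its side, an upright cylinder 46 mm across (lid 47 mm) and 86 mm tall, 110 to 220 g; it starts standing on the round blue spot; this point is its centre, 43 mm above its underside, z up along its axis
- jar_yellow_mid (a point): white plastic jar with a yellow screw lid and a yellow band round its side, an upright cylinder 46 mm across (lid 47 mm) and 86 mm tall, 110 to 220 g; it starts standing on the round yellow spot; this point is its centre, 43 mm above its underside, z up along its axis
- dish_mid (a point): squat round sample tin, aluminium with a green lid, 50 mm across and 24 mm tall, 55 to 110 g; it starts on the grey tray with the three jars 12 mm or so away from it, on its front and its two sides; this point is its centre, 12 mm above its underside, z up
- spot_red: flat round red spot, 68 mm across and 2 mm thick, fixed on the grey tray (floor 5 mm above the table, rim 10 mm), the home of the jar with the red lid, which stands on it at the start; origin at the centre of its underside, its top 2 mm higher; the three spots lie round the tin's starting place, 60 mm from it centre to centre, neighbours 73 mm apart
- spot_blue: flat round blue spot, 68 mm across and 2 mm thick, fixed on the grey tray (floor 5 mm above the table, rim 10 mm), the home of the jar with the blue lid, which stands on it at the start; origin at the centre of its underside, its top 2 mm higher; the three spots lie round the tin's starting place, 60 mm from it centre to centre, neighbours 73 mm apart
- spot_yellow: flat round yellow spot, 68 mm across and 2 mm thick, fixed on the grey tray (floor 5 mm above the table, rim 10 mm), the home of the jar with the yellow lid, which stands on it at the start; origin at the centre of its underside, its top 2 mm higher; the three spots lie round the tin's starting place, 60 mm from it centre to centre, neighbours 73 mm apart
- mat: flat square black rubber mat, 170 x 170 mm and 3 mm thick, fixed on the table to one side, empty at the start; origin at the centre of its underside, its x and y axes along its edges, z up
- pan (a point): laboratory balance: a low white housing 200 x 150 mm, 42 mm high, fixed on the table to the other side, with a round flat steel pan 110 mm across; this point is the centre of the pan's top face, 55 mm above the table; the housing reaches 120 mm to -x and 80 mm to +x of it in its own frame, 75 mm to either side
- beaker: empty glass beaker, 66 mm across and 85 mm tall, a bystander standing on the table beyond the tray; origin at the centre of its underside
There are look-alikes about, which are no part of the job. There is more than one size of the part that bears dish_mid; the job needs the middle-sized.

How it is judged:
On the way, in this order (a step that is already met when the one before it is completed fails the run):
1. all three jars stand upright on the black mat, let go, with the tin still where it was (within 30 mm) (x of jar_red_mid in the frame of mat between -0.085 and 0.085 m and y of jar_red_mid in the frame of mat between -0.085 and 0.085 m and z of jar_red_mid in the frame of mat between 0.039 and 0.053 m and angle between each of jar_red_mid, jar_blue_mid, jar_yellow_mid's own z axis and vertical below 0.15 rad and x of jar_blue_mid in the frame of mat between -0.085 and 0.085 m and y of jar_blue_mid in the frame of mat between -0.085 and 0.085 m and z of jar_blue_mid in the frame of mat between 0.039 and 0.053 m and x of jar_yellow_mid in the frame of mat between -0.085 and 0.085 m and y of jar_yellow_mid in the frame of mat between -0.085 and 0.085 m and z of jar_yellow_mid in the frame of mat between 0.039 and 0.053 m and distance of dish_mid from where it was at the start of the episode below 0.03 m and contact force between the fingers and jar_red below 0.2 N and contact force between the fingers and jar_blue below 0.2 N and contact force between the fingers and jar_yellow below 0.2 N), for 0.2 s.
2. the tin stands in the middle of the balance pan, let go, while the three jars are still on the mat (horizontal distance between dish_mid and pan below 0.015 m and z of dish_mid in the frame of pan between 0.008 and 0.018 m and angle between dish_mid's own z axis and vertical below 0.12 rad and x of jar_red_mid in the frame of mat between -0.085 and 0.085 m and y of jar_red_mid in the frame of mat between -0.085 and 0.085 m and z of jar_red_mid in the frame of mat between 0.039 and 0.053 m and angle between each of jar_red_mid, jar_blue_mid, jar_yellow_mid's own z axis and vertical below 0.15 rad and x of jar_blue_mid in the frame of mat between -0.085 and 0.085 m and y of jar_blue_mid in the frame of mat between -0.085 and 0.085 m and z of jar_blue_mid in the frame of mat between 0.039 and 0.053 m and x of jar_yellow_mid in the frame of mat between -0.085 and 0.085 m and y of jar_yellow_mid in the frame of mat between -0.085 and 0.085 m and z of jar_yellow_mid in the frame of mat between 0.039 and 0.053 m and contact force between the fingers and dish below 0.2 N), for 0.2 s.
At the end, for the whole second after the job is handed in: the tin stands upright on the balance pan, its centre within 15 mm of the pan's, and each jar stands upright on the spot of its own colour, its centre within 12 mm of the spot's, all at rest (horizontal distance between dish_mid and pan below 0.015 m and z of dish_mid in the frame of pan between 0.008 and 0.018 m and angle between each of dish_mid, jar_red_mid, jar_blue_mid, jar_yellow_mid's own z axis and vertical below 0.12 rad and horizontal distance between jar_red_mid and spot_red below 0.012 m and z of jar_red_mid in the frame of spot_red between 0.039 and 0.051 m and horizontal distance between jar_blue_mid and spot_blue below 0.012 m and z of jar_blue_mid in the frame of spot_blue between 0.039 and 0.051 m and horizontal distance between jar_yellow_mid and spot_yellow below 0.012 m and z of jar_yellow_mid in the frame of spot_yellow between 0.039 and 0.051 m and linear speed of each of jar_red, jar_blue, jar_yellow, dish below 0.02 m/s); the robot touches nothing.
It fails at once if a jar or the tin is tipped by more than about 30 degrees (angle between any of jar_red_mid, jar_blue_mid, jar_yellow_mid, dish_mid's own z axis and vertical above 0.52 rad).
It fails at once if the beaker is moved by more than 20 mm (distance of beaker from where it was at the start of the episode above 0.02 m).
It also fails if it takes over 141 s, if anything falls off the work surface, if the arm or the gripper's body presses on something with over 40 N, if the wrist force passes 120 N, or if a joint passes its speed limit or range.

## Working session

There is one attempt and no reset: what is moved stays moved. The work goes in short steps, Python scripts to look and compute and a tool call to move; the robot and the scene stay as the last step left them, time stands still between calls to the robot, and variables do not carry over. Pictures are saved under pics/ and viewed, about 12 in all and at most 16, crops included, and the job is handed in when it is done.

Besides the shell and the picture viewer there is one more tool, called after "Request:" as name(argument=value, ...), one argument or row to a line, values as JSON. send_rows: Moves the arm, as the interface text tells. Its arguments: {"type":"object","properties":{"rows":{"type":"string"},"newtons":{"type":"number"}},"required":["rows"]}

```bash
mkdir -p pics; python3 - <<'E'
from station import bot
import cv2
s=bot.sense();print({k:s[k] for k in('clock','position','tcp_rot','finger_gap')})
for c in('scene','side'):
    im=bot.capture(c);cv2.imwrite(f'pics/{c}0.png',im)
    k=bot.calibration(c);print(k['mtx'],k['extrinsics'])
E
```

```text
{'clock': 0.0, 'position': array([0.29199385, 0.66306476, 0.21777553]), 'tcp_rot': array([ 4.73203910e-04,  8.37548758e-01,  5.46362031e-01, -6.20302305e-04]), 'finger_gap': 0.09266395673391312}
[[475.63098515   0.         277.91591249]
 [  0.         475.63098515 210.09364496]
 [  0.           0.           1.        ]] [[ 0.81272959  0.43954404 -0.38245476  0.97245545]
 [ 0.58260634 -0.62025302  0.52522    -0.5441519 ]
 [-0.0063614  -0.6496824  -0.76017913  0.86412742]
 [ 0.          0.          0.          1.        ]]
[[379.88406411   0.         272.18921056]
 [  0.         379.88406411 206.01905281]
 [  0.           0.           1.        ]] [[-0.9475944  -0.19636458  0.25200358  0.33563844]
 [-0.31946747  0.58815309 -0.74297812  0.63309551]
 [-0.0023221  -0.78454885 -0.62006267  0.56879813]
 [ 0.          0.          0.          1.        ]]
```

View pics/scene0.png

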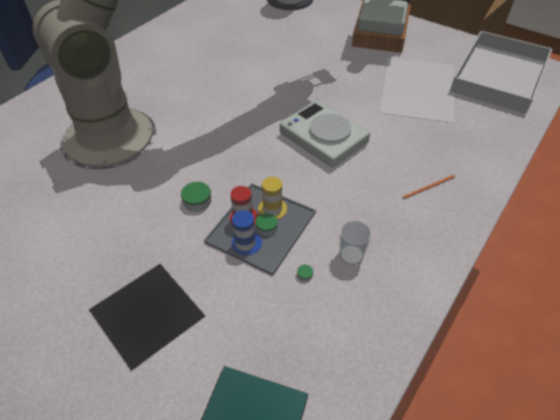

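View pics/side0.png

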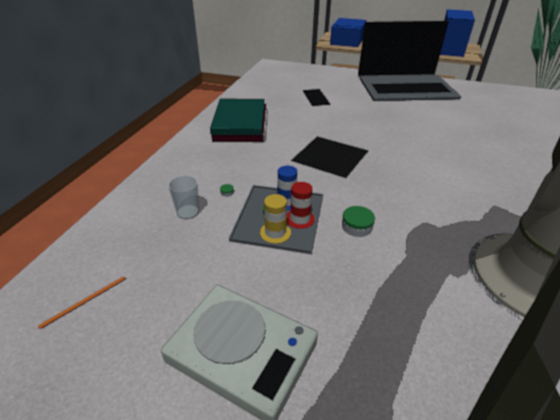

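The scene view shows the mat at (148,313), the pan at (330,128), and the red (241,197), yellow (272,187) and blue (243,220) jars. The tin is at (265,223), with a large decoy at (196,195) and a small one at (305,272), and the beaker is at (353,243). Next I'll get coarse positions.

```bash
cat > h.py <<'E'
from station import bot
import numpy as np,cv2
from scipy.spatial.transform import Rotation as R
def ray(cam,uv,z,k=None):
    k=k or bot.calibration(cam);T=k['extrinsics']
    d=T[:3,:3]@np.linalg.inv(k['mtx'])@np.array([uv[0],uv[1],1.])
    return T[:3,3]+d*(z-T[2,3])/d[2]
def proj(p,k):
    q=np.linalg.inv(k['extrinsics'])@np.r_[p,1.];u=k['mtx']@q[:3];return u[:2]/u[2]
def rot():
    w,x,y,z=bot.sense()['tcp_rot'];return R.from_quat([x,y,z,w])
def plan(x,y,z,yaw=None):
    """shift in tool axes (mm) to world target; yaw = world angle of jaw x axis"""
    s=bot.sense();r=rot();d=r.inv().apply(np.array([x,y,z])-s['position'])*1000
    X=r.apply([1,0,0]);cur=np.arctan2(X[1],X[0]);t=None
    if yaw is not None:
        t=-((yaw-cur+np.pi/2)%np.pi-np.pi/2)   # tool z down: positive turn = negative yaw
    print('from',s['position'].round(4),'yaw',round(cur,3),'shift mm',d.round(1),'turn',t)
E
python3 - <<'E'
from h import *
zs=dict(jar_red_mid=.05,jar_blue_mid=.05,jar_yellow_mid=.05,dish_mid=.02,mat=.003,pan=.055,beaker=.042,spot_red=.007,spot_blue=.007,spot_yellow=.007)
for c in('scene','side'):
    bot.capture(c)
    for n,z in zs.items():
        print(c,n,[(round(o['score'],2),np.round(o['xy']).tolist(),ray(c,o['xy'],z)[:2].round(3).tolist()) for o in bot.find_in(c,n)[:3]])
k=bot.calibration('wrist');print(k['mtx'],k['extrinsics'],bot.sense()['clock'])
for n in('scene',):
    m=bot.silhouettes(n,'mat')[0]['pixels']
    b=cv2.boxPoints(cv2.minAreaRect(np.argwhere(m)[:,::-1].astype(np.float32)))
    c,_=cv2.findContours(m.astype(np.uint8),0,1);q=cv2.approxPolyDP(max(c,key=cv2.contourArea),6,True)[:,0]
    print([ray(n,p,.003)[:2].round(3).tolist() for p in q])
E
```

```text
scene jar_red_mid [(0.93, [242.0, 197.0], [0.472, 0.003])]
scene jar_blue_mid [(0.95, [244.0, 231.0], [0.538, -0.072])]
scene jar_yellow_mid [(0.59, [270.0, 195.0], [0.521, 0.045])]
scene dish_mid [(0.81, [304.0, 275.0], [0.696, -0.075]), (0.62, [265.0, 222.0], [0.544, -0.007]), (0.62, [195.0, 197.0], [0.362, -0.043])]
scene mat [(0.55, [147.0, 316.0], [0.488, -0.327])]
scene pan [(0.72, [266.0, 222.0], [0.564, -0.028]), (0.6, [324.0, 132.0], [0.509, 0.3])]
scene beaker [(0.74, [355.0, 243.0], [0.748, 0.043])]
scene spot_red [(0.57, [254.0, 214.0], [0.503, 0.004])]
scene spot_blue [(0.59, [250.0, 247.0], [0.554, -0.076])]
scene spot_yellow [(0.28, [250.0, 249.0], [0.556, -0.079])]
side jar_red_mid [(0.6, [287.0, 178.0], [0.548, -0.106]), (0.56, [304.0, 200.0], [0.487, -0.033])]
side jar_blue_mid [(0.88, [286.0, 178.0], [0.549, -0.101])]
side jar_yellow_mid [(0.87, [276.0, 215.0], [0.529, 0.039])]
side dish_mid [(0.6, [227.0, 192.0], [0.682, -0.042]), (0.59, [358.0, 221.0], [0.36, -0.036]), (0.53, [274.0, 215.0], [0.546, 0.005])]
side mat [(0.8, [332.0, 157.0], [0.475, -0.314])]
side pan [(0.95, [241.0, 350.0], [0.478, 0.357])]
side beaker [(0.68, [184.0, 197.0], [0.755, 0.034]), (0.63, [274.0, 214.0], [0.538, 0.026])]
side spot_red [(0.74, [295.0, 223.0], [0.494, 0.003])]
side spot_blue []
side spot_yellow [(0.67, [278.0, 240.0], [0.515, 0.066])]
[[304.28913934   0.         278.13197007]
 [  0.         304.28913934 211.43545845]
 [  0.           0.           1.        ]] [[ 4.02294066e-01  8.88467312e-01  2.20873992e-01  2.31546819e-01]
 [ 9.15510395e-01 -3.90529162e-01 -9.65799736e-02  6.90178903e-01]
 [ 4.49585287e-04  2.41065985e-01 -9.70508624e-01  3.85321797e-01]
 [ 0.00000000e+00  0.00000000e+00  0.00000000e+00  1.00000000e+00]] 1.2
[[0.42, -0.226], [0.38, -0.385], [0.541, -0.423], [0.579, -0.263]]
```

Request:
send_rows(
  rows="1 -44 37 -3 0;1 -44 37 -3 0;1 -44 37 -3 0;1 -44 37 -3 0;1 -44 37 -3 0;1 -44 37 -3 0;1 -44 37 -3 0;1 -44 37 -3 0;1 -44 37 -3 0;1 -44 37 -3 0;1 -44 37 -3 0;1 -44 37 -3 0;1 0 0 0 -0.14;1 0 0 0 -0.14;1 0 0 0 -0.14;1 0 0 0 0;1 0 0 0 0",
  newtons=15,
)

```text
clock: 3.38
position: [0.4858, 0.0013, 0.2547]
tcp_rot: [0.0, 0.706, 0.708, 0.0]
wrist_force: [0.4, -0.5, 0.3]
finger_gap: 0.0929
```

```bash
python3 - <<'E'
from h import *
k=bot.calibration('wrist');im=bot.capture('wrist')
cv2.imwrite('pics/w1.png',im);np.savez('k1.npz',m=k['mtx'],e=k['extrinsics'])
print(bot.sense()['position'])
E
```

```text
[0.4857845  0.00138197 0.25471971]
```

View pics/w1.png

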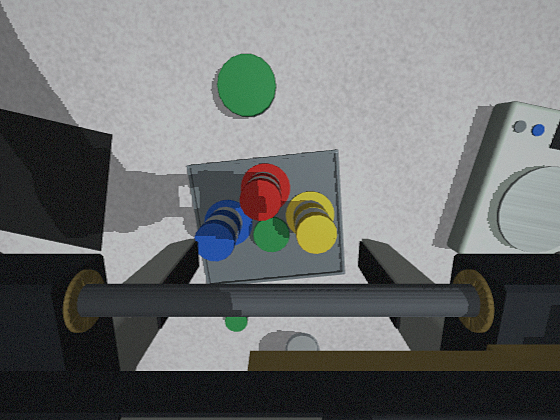

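The wrist view shows the lids at red (261,198), blue (215,241) and yellow (316,234). The tin is at (270,234), between the jars. The large decoy is at (246,85) and the small one at (236,324).

```bash
python3 - <<'E'
from h import *
f=np.load('k1.npz');k=dict(mtx=f['m'],extrinsics=f['e']);im=cv2.imread('pics/w1.png')
hsv=cv2.cvtColor(im,cv2.COLOR_BGR2HSV)
def mask(c):
    h,s,v=cv2.split(hsv);a={'red':(h<8)|(h>172),'blue':(h>100)&(h<125),'yellow':(h>20)&(h<35),'green':(h>45)&(h<85)}[c]
    return (a&(s>110)&(v>50)).astype(np.uint8)
g=cv2.GaussianBlur(cv2.cvtColor(im,cv2.COLOR_BGR2GRAY),(3,3),0)
for c,p in dict(red=(261,198),blue=(215,241),yellow=(316,234)).items():
    m=mask(c)
    r=21.7;best=None;rs=25
    # lid: best filled disc with dark/other-colour ring, searched in world
    for z,R0,name in((.093,.0235,'lid'),(.007,.034,'spot')):
        c0=ray('w',p,.093,k)[:2];best=(-9,)
        ang=np.linspace(0,2*np.pi,72,endpoint=False)
        grid=cv2.Canny(im,40,120);d=cv2.distanceTransform(255-grid,cv2.DIST_L2,3)
        for dx in np.arange(-.02,.0201,.001):
            for dy in np.arange(-.02,.0201,.001):
                def samp(rad):
                    P=[proj([c0[0]+dx+rad*np.cos(a),c0[1]+dy+rad*np.sin(a),z],k) for a in ang[::2]]
                    return np.round(P).astype(int)
                i=samp(R0-.002);o=samp(R0+.002);e=samp(R0)
                sc=m[i[:,1],i[:,0]].mean()-m[o[:,1],o[:,0]].mean()-.15*np.minimum(d[e[:,1],e[:,0]],4).mean()
                if sc>best[0]:best=(sc,(c0+[dx,dy]).round(4))
        print(c,name,best)
m=mask('green');n,l,st,ce=cv2.connectedComponentsWithStats(m)
for s,cc in zip(st[1:],ce[1:]):
    if s[4]>60:print('green',s,cc,ray('w',cc,.029,k).round(4))
for c in('spot_red','spot_blue','spot_yellow','mat','pan'):
    pass
E
```

```text
red lid (np.float64(0.7101319374309646), array([ 0.488 , -0.0184]))
red spot (np.float64(0.551500689652231), array([ 0.49  , -0.0164]))
blue lid (np.float64(0.6331819163428413), array([ 0.5351, -0.0714]))
blue spot (np.float64(0.4305522226625018), array([ 0.5391, -0.0684]))
yellow lid (np.float64(0.7798015168971486), array([0.5264, 0.0445]))
yellow spot (np.float64(0.5364097191227807), array([0.5274, 0.0465]))
green [ 217   54   59   62 2846] [246.13352073  84.56289529] [ 0.3598 -0.0374  0.029 ]
green [253 217  36  35 969] [270.93188854 234.49122807] [ 0.5493 -0.0081  0.029 ]
green [225 317  22  14 266] [235.78947368 322.86466165] [ 0.6852 -0.0599  0.029 ]
```

Request:
send_rows(
  rows="1 -19 3 0 -0.115;1 0 0 40 0;1 0 0 40 0;1 0 0 40 0;1 0 0 40 0;1 0 0 30 0;1 0 0 20 0;1 0 0 9 0;1 0 0 0 0",
  newtons=20,
)

```text
clock: 4.55
position: [0.4888, -0.0176, 0.0354]
tcp_rot: [-0.0, 0.664, 0.748, -0.0]
wrist_force: [0.1, -0.8, 0.1]
finger_gap: 0.0928
```

```bash
python3 - <<'E'
from h import *
plan(.489,-.0175,.036,1.686)
E
```

```text
from [ 0.4888 -0.0176  0.0354] yaw 1.691 shift mm [ 0.   0.2 -0.6] turn 0.004503988314255247
```

Request:
send_rows(
  rows="0 0 0 0 0;0 0 0 0 0;0 0 0 0 0;0 0 0 0 0;0 0 0 -15 0;0 0 0 -40 0;0 0 0 -40 0;0 0 0 -40 0;0 -20 -6 0 0;0 -36 -12 0 0;0 -36 -12 0 0;0 -36 -12 0 0;0 -36 -12 0 0;0 -36 -12 0 0;0 -36 -12 0 0;0 -36 -12 0 0;0 -36 -12 0 0;0 -25 -8 0 0;0 0 0 0 0",
)

```text
clock: 6.92
position: [0.4184, -0.3633, 0.1714]
tcp_rot: [0.0, 0.665, 0.747, -0.0]
wrist_force: [-0.1, 0.4, -1.1]
finger_gap: 0.0466
```

```bash
python3 - <<'E'
from h import *
plan(.420,-.361,.034,1.691)
E
```

```text
from [ 0.4184 -0.3633  0.1714] yaw 1.687 shift mm [  2.3   1.8 137.4] turn -0.0035171238577345054
```

Request:
send_rows(
  rows="0 2 2 40 0;0 0 0 40 0;0 0 0 40 0;0 0 0 14 0;0 0 0 5 0;0 0 0 0 0;0.72 0 0 0 0;0.72 0 0 0 0;0.72 0 0 -5 0;0.72 0 0 -30 0;0.72 0 0 -50 0;0.72 0 0 -55 0;0.72 0 0 0 0;0.72 0 0 0 0",
)

```text
clock: 8.68
position: [0.4211, -0.3589, 0.1717]
tcp_rot: [0.0, 0.663, 0.748, 0.0]
wrist_force: [0.3, -0.2, -0.2]
finger_gap: 0.0668
```

```bash
python3 - <<'E'
from h import *
plan(.537,-.070,.036,-.204)
print(bot.sense()['joints'].round(2))
E
```

```text
from [ 0.4211 -0.3589  0.1717] yaw 1.691 shift mm [273.  149.7 135.7] turn -1.24656216621901
[ 0.6   0.46 -0.    2.04  0.    0.64  2.29]
```

Request:
send_rows(
  rows="1 33 18 0 0;1 40 22 0 0;1 40 22 0 0;1 40 22 0 0;1 40 22 0 0;1 40 22 0 0;1 40 22 0 0;1 0 0 0 0.18;1 0 0 0 0.18;1 0 0 0 0.18;1 0 0 0 0.18;1 0 0 0 0.18;1 0 0 0 0.18;1 0 0 0 0.18;1 0 0 0 0.18;1 0 0 0 0.18;1 0 0 0 0.18;1 0 0 0 0.095;1 0 0 0 0;1 0 0 0 0",
)

```text
clock: 11.18
position: [0.5371, -0.0701, 0.1709]
tcp_rot: [0.0, 0.995, -0.101, -0.001]
wrist_force: [-1.2, 0.4, 0.3]
finger_gap: 0.0932
```

```bash
python3 - <<'E'
from h import *
plan(.537,-.070,.036,-.204)
k=bot.calibration('wrist');cv2.imwrite('pics/w2.png',bot.capture('wrist'));np.savez('k2.npz',m=k['mtx'],e=k['extrinsics'])
E
```

```text
from [ 0.5371 -0.0701  0.1709] yaw -0.202 shift mm [ 1.000e-01 -2.000e-01  1.349e+02] turn 0.002322209910747164
```

View pics/w2.png

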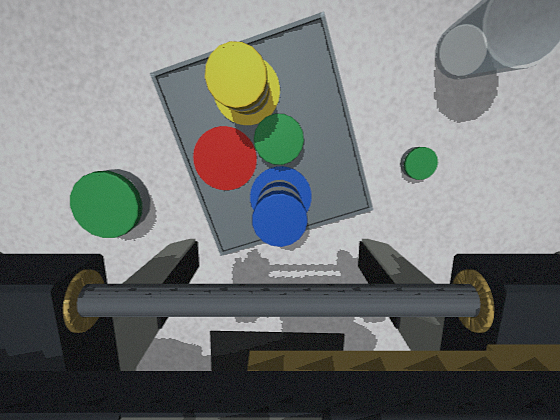

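The blue jar (280,218) is centred between the fingers, and the red spot is clear at (225,158).

Request:
send_rows(
  rows="1 0 0 40 0;1 0 0 40 0;1 0 0 35 0;1 0 0 20 0;1 0 0 0 0;0 0 0 0 0;0 0 0 0 0;0 0 0 0 0;0 0 0 0 0;0 0 0 -15 0;0 0 0 -40 0;0 0 0 -40 0;0 0 0 -40 0",
)

```text
clock: 12.85
position: [0.537, -0.0702, 0.1737]
tcp_rot: [0.0, 0.995, -0.102, -0.0]
wrist_force: [1.1, 0.0, -1.9]
finger_gap: 0.0465
```

Request:
send_rows(
  rows="0 3 22 0 0;0 5 40 0 0;0 5 40 0 0;0 5 40 0 0;0 5 40 0 0;0 5 40 0 0;0 5 40 0 0;0 5 30 0 0;0 5 20 0 0;0 0 0 0 0;0 0 0 0 0",
)

```text
clock: 14.22
position: [0.5167, -0.3829, 0.1716]
tcp_rot: [-0.001, 0.995, -0.101, -0.0]
wrist_force: [0.0, 0.9, -1.7]
finger_gap: 0.0468
```

```bash
python3 - <<'E'
from h import *
plan(.517,-.384,.033,-.204)
f=np.load('k2.npz');k=dict(mtx=f['m'],extrinsics=f['e']);im=cv2.imread('pics/w2.png')
h,s,v=cv2.split(cv2.cvtColor(im,cv2.COLOR_BGR2HSV));m=(((h<8)|(h>172))&(s>110)).astype(np.uint8)
n,l,st,ce=cv2.connectedComponentsWithStats(m);i=1+st[1:,4].argmax();print(st[i],ray('w',ce[i],.007,k))
m=((h>45)&(h<85)&(s>110)).astype(np.uint8)
n,l,st,ce=cv2.connectedComponentsWithStats(m)
for i in range(1,n):
  if st[i,4]>500:print(st[i],ray('w',ce[i],.029,k))
E
```

```text
from [ 0.5167 -0.3829  0.1716] yaw -0.203 shift mm [  0.6   1.2 138.6] turn 0.0011094127536923626
[ 193  126   64   64 3186] [ 0.48934101 -0.01594104  0.007     ]
[ 254  114   50   51 1988] [ 0.54989637 -0.00792746  0.029     ]
[404 147  34  33 849] [ 0.68492351 -0.05930122  0.029     ]
[  70  171   72   67 3744] [ 0.36079569 -0.03644503  0.029     ]
```

Request:
send_rows(
  rows="0 0 1 40 0;0 0 0 40 0;0 0 0 40 0;0 0 0 14 0;0 0 0 5 0;0 0 0 0 0;0.72 0 0 0 0;0.72 0 0 0 0;0.72 0 0 -5 0;0.72 0 0 -30 0;0.72 0 0 -50 0;0.72 0 0 -55 0;0.9 0 0 0 -0.15;0.9 0 0 0 -0.15;0.9 0 0 0 -0.15;1 0 0 0 -0.137;1 0 0 0 0",
)

```text
clock: 16.35
position: [0.516, -0.3854, 0.1729]
tcp_rot: [-0.0, 0.982, 0.19, 0.0]
wrist_force: [-0.2, 0.9, -0.3]
finger_gap: 0.0929
```

```bash
python3 - <<'E'
from h import *
plan(.527,.0455,.036,.384)
E
```

```text
from [ 0.516  -0.3854  0.1729] yaw 0.382 shift mm [ 170.7 -395.7  137. ] turn -0.0021974473047678966
```

Request:
send_rows(
  rows="1 8 -18 0 0;1 17 -40 0 0;1 17 -40 0 0;1 17 -40 0 0;1 17 -40 0 0;1 17 -40 0 0;1 17 -40 0 0;1 17 -40 0 0;1 17 -40 0 0;1 17 -38 0 0;1 10 -20 0 0;1 0 0 0 0;1 0 0 0 0",
)

```text
clock: 17.98
position: [0.5263, 0.0455, 0.1727]
tcp_rot: [0.0, 0.982, 0.19, -0.0]
wrist_force: [-0.6, -1.4, -0.3]
finger_gap: 0.0932
```

```bash
python3 - <<'E'
from h import *
plan(.527,.0455,.036,.384)
k=bot.calibration('wrist');im=bot.capture('wrist');cv2.imwrite('pics/w3.png',im)
h,s,v=cv2.split(cv2.cvtColor(im,cv2.COLOR_BGR2HSV))
for nm,m,z in(('red',(h<8)|(h>172),.007),('blue',(h>100)&(h<125),.007),('green',(h>45)&(h<85),.029),('yel',(h>20)&(h<35),.093)):
  m=(m&(s>110)).astype(np.uint8)
  n,l,st,ce=cv2.connectedComponentsWithStats(m)
  for i in range(1,n):
    if st[i,4]>500:print(nm,st[i],ray('w',ce[i],z,k).round(4))
E
```

```text
from [0.5263 0.0455 0.1727] yaw 0.382 shift mm [  0.7   0.2 136.7] turn -0.0019877796661949
red [ 199  206   59   57 2595] [ 0.4886 -0.0163  0.007 ]
blue [225 262  56  22 843] [ 0.5318 -0.0535  0.007 ]
green [  68  182   71   66 3608] [ 0.3605 -0.0367  0.029 ]
green [ 257  239   46   36 1213] [ 0.5512 -0.0111  0.029 ]
green [357 317  28  25 563] [ 0.6827 -0.0545  0.029 ]
yel [ 249  167   61   78 3591] [0.5236 0.0548 0.093 ]
yel [ 62 269  42  64 966] [ 0.3883 -0.0945  0.093 ]
yel [453 269  42  64 875] [0.7228 0.0408 0.093 ]
yel [ 248  344  312   27 4961] [ 0.6957 -0.0363  0.093 ]
```

View pics/w3.png

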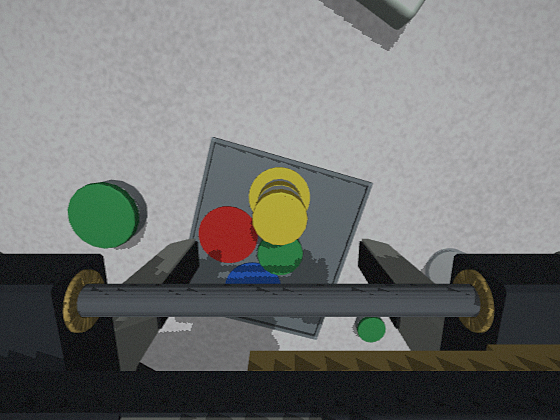

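The yellow lid (280,218) is centred between the fingers, so I'll grasp it.

Request:
send_rows(
  rows="1 0 0 40 0;1 0 0 40 0;1 0 0 37 0;1 0 0 20 0;1 0 0 0 0;0 0 0 0 0;0 0 0 0 0;0 0 0 0 0;0 0 0 0 0;0 0 0 -15 0;0 0 0 -40 0;0 0 0 -40 0;0 0 0 -40 0",
)

```text
clock: 19.65
position: [0.5263, 0.0457, 0.1727]
tcp_rot: [-0.0, 0.982, 0.19, -0.0]
wrist_force: [-0.2, -0.8, -2.3]
finger_gap: 0.0469
```

Request:
send_rows(
  rows="0 -8 16 0 0;0 -19 35 0 0;0 -19 35 0 0;0 -19 35 0 0;0 -19 35 0 0;0 -19 35 0 0;0 -19 35 0 0;0 -19 35 0 0;0 -12 20 0 0;0 -7 12 0 0;0 0 0 0 0;0 0 0 0 0",
)

```text
clock: 21.15
position: [0.488, -0.2846, 0.1704]
tcp_rot: [-0.0, 0.982, 0.191, -0.0]
wrist_force: [0.9, 0.8, -1.6]
finger_gap: 0.047
```

```bash
python3 - <<'E'
from h import *
plan(.489,-.285,.033)
E
```

```text
from [ 0.488  -0.2846  0.1704] yaw 0.384 shift mm [  0.8   0.9 137.3] turn None
```

Request:
send_rows(
  rows="0 1 1 40 0;0 0 0 40 0;0 0 0 40 0;0 0 0 13 0;0 0 0 4 0;0 0 0 0 0;0.72 0 0 0 0;0.72 0 0 0 0;0.72 0 0 -5 0;0.72 0 0 -30 0;0.72 0 0 -50 0;0.72 0 0 -55 0;0.72 0 -30 -50 0;0.9 0 -40 -40 0;1 0 0 0 0;1 0 0 0 0",
)

```text
clock: 23.15
position: [0.4632, -0.2214, 0.2634]
tcp_rot: [0.0, 0.982, 0.191, 0.0]
wrist_force: [-0.2, -0.7, 0.3]
finger_gap: 0.0911
```

```bash
python3 - <<'E'
from h import *
plan(.5495,-.0095,.25,0)
k=bot.calibration('wrist');np.savez('k4.npz',m=k['mtx'],e=k['extrinsics']);im=bot.capture('wrist');cv2.imwrite('pics/w4.png',im)
for n in('jar_red_mid','jar_blue_mid','jar_yellow_mid'):
  print(n,[(round(o['score'],2),np.round(o['xy']),ray('w',o['xy'],.06,k).round(3)) for o in bot.find_in('wrist',n)[:2]])
E
```

```text
from [ 0.4632 -0.2214  0.2634] yaw 0.384 shift mm [ 159.4 -164.2   13.4] turn 0.38363774127659234
jar_red_mid [(0.68, array([215., 268.]), array([ 0.425, -0.347,  0.06 ]))]
jar_blue_mid [(0.88, array([270., 328.]), array([ 0.524, -0.403,  0.06 ]))]
jar_yellow_mid [(0.82, array([281., 244.]), array([ 0.492, -0.283,  0.06 ]))]
```

View pics/w4.png

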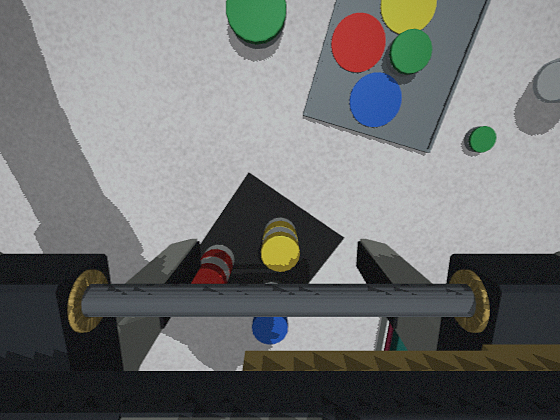

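All three jars stand on the mat, and the tin (411,50) and the blue spot (376,99) are clear. I'll refine both, plus a coarse pan position.

```bash
python3 - <<'E'
from h import *
f=np.load('k4.npz');k=dict(mtx=f['m'],extrinsics=f['e']);im=cv2.imread('pics/w4.png')
h,s,v=cv2.split(cv2.cvtColor(im,cv2.COLOR_BGR2HSV))
for nm,m,z in(('red',(h<8)|(h>172),.007),('blue',(h>100)&(h<125),.007),('green',(h>45)&(h<85),.029)):
  m=(m&(s>110)).astype(np.uint8)
  n,l,st,ce=cv2.connectedComponentsWithStats(m)
  for i in range(1,n):
    if st[i,4]>600 and st[i,1]<200:print(nm,st[i],ray('w',ce[i],z,k).round(4))
for c,p in(('scene',(330,128)),('side',(230,331))):print(c,ray(c,p,.055))
plan(.5498,-.0085,.06)
E
```

```text
red [ 331   13   55   59 2533] [ 0.4888 -0.0159  0.007 ]
blue [ 349   72   53   55 2255] [ 0.5393 -0.0688  0.007 ]
green [ 226    0   60   45 2183] [ 0.3644 -0.0458  0.029 ]
green [ 389   29   43   46 1491] [ 0.5488 -0.0087  0.029 ]
scene [0.51182736 0.32401036 0.055     ]
side [0.50690351 0.33228083 0.055     ]
from [ 0.4627 -0.2221  0.2625] yaw 0.382 shift mm [ 160.8 -165.7  202.3] turn None
```

Request:
send_rows(
  rows="1 20 -20 20 0;1 35 -36 20 0;1 35 -36 20 0;1 35 -36 20 0;1 23 -25 20 0;1 13 -13 20 0;1 0 0 30 0;1 0 0 30 0;1 0 0 0 0;1 0 0 0 0",
)

```text
clock: 24.6
position: [0.5505, -0.0083, 0.084]
tcp_rot: [0.0, 0.982, 0.19, -0.0]
wrist_force: [0.5, -0.0, 1.2]
finger_gap: 0.0931
```

```bash
python3 - <<'E'
from h import *
plan(.5495,-.0085,.011)
k=bot.calibration('wrist');im=bot.capture('wrist')
h,s,v=cv2.split(cv2.cvtColor(im,cv2.COLOR_BGR2HSV))
m=((h>45)&(h<85)&(s>110)).astype(np.uint8)
n,l,st,ce=cv2.connectedComponentsWithStats(m)
for i in range(1,n):
    if st[i,4]>600:print(st[i],ce[i],ray('w',ce[i],.029,k).round(4))
E
```

```text
from [ 0.5505 -0.0083  0.084 ] yaw 0.381 shift mm [-1.  -0.2 73. ] turn None
[   0  117   74   99 5994] [ 31.88538539 168.0632299 ] [ 0.3688 -0.0343  0.029 ]
[ 245  192   65   64 3200] [277.01125   223.7990625] [ 0.5494 -0.0071  0.029 ]
```

Aligned to about 1 mm. I'll descend, grasp and lift.

Request:
send_rows(
  rows="1 -1 0 30 0;1 0 0 25 0;1 0 0 13 0;1 0 0 5 0;1 0 0 0 0;0 0 0 0 0;0 0 0 0 0;0 0 0 0 0;0 0 0 0 0;0 0 0 -15 0;0 0 0 -40 0;0 0 0 -50 0;0 0 0 -60 0;0 0 0 0 0",
)

```text
clock: 26.4
position: [0.5514, -0.0078, 0.1805]
tcp_rot: [0.0, 0.982, 0.19, 0.004]
wrist_force: [-0.5, 1.0, -0.8]
finger_gap: 0.0493
```

```bash
python3 - <<'E'
from h import *
plan(.509,.29,.18)
E
```

```text
from [ 0.5514 -0.0078  0.1805] yaw 0.383 shift mm [  71.9 -292.1    0.5] turn None
```

Request:
send_rows(
  rows="0 4 -16 0 0;0 10 -37 0 0;0 10 -37 0 0;0 10 -37 0 0;0 10 -37 0 0;0 10 -37 0 0;0 10 -37 0 0;0 10 -37 0 0;0 8 -32 0 0;0 4 -20 0 0;0 0 0 0 0;0 0 0 0 0",
)

```text
clock: 27.9
position: [0.507, 0.3263, 0.1753]
tcp_rot: [0.001, 0.982, 0.19, -0.0]
wrist_force: [0.7, -0.2, -1.0]
finger_gap: 0.049
```

```bash
python3 - <<'E'
from h import *
plan(.509,.328,.0605)
k=bot.calibration('wrist');np.savez('k5.npz',m=k['mtx'],e=k['extrinsics']);im=bot.capture('wrist')
s=bot.sense()['position'];print(k['extrinsics'].round(4))
for r in(.055,):
  pts=np.array([proj([.509+r*np.cos(a),.328+r*np.sin(a),.055],k) for a in np.linspace(0,6.28,60)]).astype(int)
  for p in pts: im[np.clip(p[1],0,419),np.clip(p[0],0,559)]=(0,0,255)
cv2.imwrite('pics/w5.png',im)
E
```

```text
from [0.507  0.3263 0.1753] yaw 0.382 shift mm [  2.6  -1.  114.8] turn None
[[ 9.278e-01  3.623e-01  8.950e-02  4.825e-01]
 [ 3.731e-01 -9.002e-01 -2.246e-01  3.881e-01]
 [-8.000e-04  2.418e-01 -9.703e-01  3.419e-01]
 [ 0.000e+00  0.000e+00  0.000e+00  1.000e+00]]
```

View pics/w5.png

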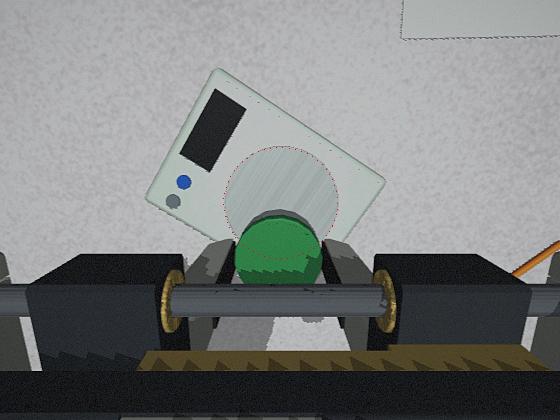

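The predicted circle coincides with the pan rim (centre about (281,203)), and the tin is held level. I'll lower it.

Request:
send_rows(
  rows="0 3 -1 40 0;0 0 0 40 0;0 0 0 20 0;0 0 0 10 0;0 0 0 3 0;0 0 0 0 0",
)

```text
clock: 28.7
position: [0.5096, 0.328, 0.0642]
tcp_rot: [-0.0, 0.982, 0.189, -0.0]
wrist_force: [-4.3, -2.4, 13.6]
finger_gap: 0.0492
```

```bash
python3 - <<'E'
from h import *
plan(.509,.328,.061);print(bot.sense()['wrist_force'])
E
```

```text
from [0.5096 0.328  0.0642] yaw 0.381 shift mm [-0.5 -0.2  3.2] turn None
[-4.30882263 -2.39437545 13.61732211]
```

Contact already (13 N). I'll release and rise.

Request:
send_rows(
  rows="0 0 0 -1 0;0.8 0 0 0 0;0.8 0 0 0 0;0.8 0 0 0 0;0.8 0 0 -20 0;0.8 0 0 -40 0;0.8 0 0 -50 0;0.8 0 -30 -30 0;0.8 0 -30 0 0;0.8 0 0 0 0;0.8 0 0 0 0",
)

```text
clock: 30.08
position: [0.4871, 0.3848, 0.2033]
tcp_rot: [0.0, 0.982, 0.19, -0.0]
wrist_force: [0.1, -0.7, -0.1]
finger_gap: 0.0742
```

```bash
python3 - <<'E'
from h import *
k=bot.calibration('wrist');im=bot.capture('wrist')
h,s,v=cv2.split(cv2.cvtColor(im,cv2.COLOR_BGR2HSV))
m=((h>45)&(h<85)&(s>110)).astype(np.uint8)
n,l,st,ce=cv2.connectedComponentsWithStats(m)
for i in range(1,n):
    if st[i,4]>600:print(st[i],ce[i],ray('w',ce[i],.079,k).round(4))
pts=np.array([proj([.509+.055*np.cos(a),.328+.055*np.sin(a),.055],k) for a in np.linspace(0,6.28,60)]).astype(int)
for p in pts: im[np.clip(p[1],0,419),np.clip(p[0],0,559)]=(0,0,255)
cv2.imwrite('pics/w6.png',im);plan(.489,-.285,.18,.384)
E
```

```text
[ 255  240   48   44 1673] [278.4698147  262.15361626] [0.5099 0.3295 0.079 ]
from [0.4873 0.3843 0.2033] yaw 0.382 shift mm [-247.8  621.7   24. ] turn -0.002183073000798341
```

View pics/w6.png

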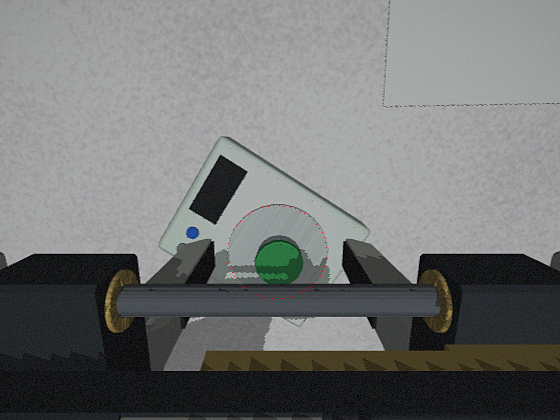

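The tin sits centred on the pan at (0.510, 0.3295). Next is the yellow jar.

Request:
send_rows(
  rows="1 -7 18 2 0;1 -14 36 2 0;1 -16 40 2 0;1 -16 40 2 0;1 -16 40 2 0;1 -16 40 2 0;1 -16 40 2 0;1 -16 40 2 0;1 -16 40 2 0;1 -16 40 2 0;1 -16 40 2 0;1 -16 40 2 0;1 -16 40 0 0;1 -16 40 0 0;1 -16 40 0 0;1 -16 40 0 0;1 -9 20 0 0;1 0 0 0 0;1 0 0 0 0",
)

```text
clock: 32.5
position: [0.4873, -0.297, 0.1794]
tcp_rot: [-0.0, 0.982, 0.19, -0.0]
wrist_force: [-0.3, 1.0, 0.1]
finger_gap: 0.0927
```

```bash
python3 - <<'E'
from h import *
k=bot.calibration('wrist');im=bot.capture('wrist')
cv2.imwrite('pics/w7.png',im);plan(.4888,-.2845,.033,.384)
E
```

```text
from [ 0.4877 -0.2965  0.1795] yaw 0.383 shift mm [  5.5 -10.6 146.5] turn -0.0006094912485203885
```

View pics/w7.png

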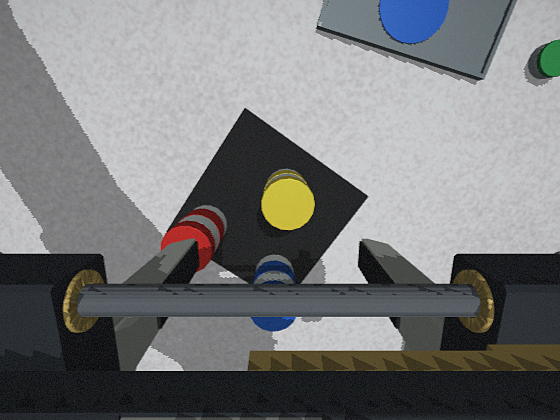

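Request:
send_rows(
  rows="1 6 -10 20 0;1 0 0 40 0;1 0 0 40 0;1 0 0 34 0;1 0 0 12 0;1 0 0 0 0;0 0 0 0 0;0 0 0 0 0;0 0 0 0 0;0 0 0 0 0;0 0 0 -15 0;0 0 0 -40 0;0 0 0 -40 0;0 0 0 -40 0",
)

```text
clock: 34.3
position: [0.4898, -0.2858, 0.1707]
tcp_rot: [-0.0, 0.982, 0.19, -0.0]
wrist_force: [0.9, 0.1, -1.4]
finger_gap: 0.0469
```

Request:
send_rows(
  rows="0 8 -15 0 0;0 19 -35 0 0;0 19 -35 0 0;0 19 -35 0 0;0 19 -35 0 0;0 19 -35 0 0;0 19 -35 0 0;0 19 -35 0 0;0 12 -20 0 0;0 6 -13 0 0;0 0 0 0 0;0 0 0 0 0",
)

```text
clock: 35.8
position: [0.5278, 0.0442, 0.1686]
tcp_rot: [0.0, 0.982, 0.19, -0.0]
wrist_force: [-0.0, -0.4, -2.0]
finger_gap: 0.0468
```

```bash
python3 - <<'E'
from h import *
plan(.5274,.0465,.037,.384)
E
```

```text
from [0.5278 0.0442 0.1686] yaw 0.382 shift mm [  0.5  -2.3 131.6] turn -0.0021648461965342314
```

Request:
send_rows(
  rows="0 1 -2 40 0;0 0 0 40 0;0 0 0 35 0;0 0 0 12 0;0 0 0 3 0;0 0 0 0 0;0.75 0 0 0 0;0.75 0 0 0 0;0.75 0 0 -5 0;0.75 0 0 -30 0;0.75 0 0 -50 0;0.75 0 0 -55 0;0.75 0 0 0 0",
)

```text
clock: 37.42
position: [0.53, 0.0475, 0.1822]
tcp_rot: [-0.0, 0.982, 0.19, 0.003]
wrist_force: [0.2, 0.6, -0.9]
finger_gap: 0.0694
```

```bash
python3 - <<'E'
from h import *
plan(.5163,-.385,.18,-.204)
E
```

```text
from [0.53   0.0475 0.1822] yaw 0.383 shift mm [-174.4  396.1    1.5] turn 0.5869723225640793
```

Now blue: over to the mat, turning above it.

Request:
send_rows(
  rows="1 -8 18 0 0;1 -17 38 0 0;1 -17 38 0 0;1 -17 38 0 0;1 -17 38 0 0;1 -17 38 0 0;1 -17 38 0 0;1 -17 38 0 0;1 -17 38 0 0;1 -17 38 0 0;1 -13 36 0 0;1 0 0 0 0.15;1 0 0 0 0.15;1 0 0 0 0.15;1 0 0 0 0.137;1 0 0 0 0;1 0 0 0 0",
)

```text
clock: 39.55
position: [0.5139, -0.3853, 0.1777]
tcp_rot: [-0.0, 0.995, -0.101, -0.001]
wrist_force: [0.3, 0.5, 0.5]
finger_gap: 0.093
```

```bash
python3 - <<'E'
from h import *
k=bot.calibration('wrist');im=bot.capture('wrist')
cv2.imwrite('pics/w8.png',im);plan(.5163,-.385,.033,-.204)
h,s,v=cv2.split(cv2.cvtColor(im,cv2.COLOR_BGR2HSV))
m=((h>100)&(h<125)&(s>110)).astype(np.uint8)
n,l,st,ce=cv2.connectedComponentsWithStats(m)
for i in range(1,n):
    if st[i,4]>300:print(st[i],ce[i],ray('w',ce[i],.08,k).round(4))
E
```

```text
from [ 0.5141 -0.3852  0.178 ] yaw -0.202 shift mm [  2.2  -0.6 145. ] turn 0.00169980886624721
[ 256  178   54   62 2432] [282.24835526 210.34621711] [ 0.5179 -0.3843  0.08  ]
```

Request:
send_rows(
  rows="0.85 2 0 0 0;0.85 0 0 20 0;0.85 0 0 40 0;0.85 0 0 40 0;0.85 0 0 32 0;0.85 0 0 12 0;0.85 0 0 0 0;0 0 0 0 0;0 0 0 0 0;0 0 0 0 0;0 0 0 0 0;0 0 0 -15 0;0 0 0 -40 0;0 0 0 -40 0;0 0 0 -40 0;0 0 0 0 0",
)

```text
clock: 41.6
position: [0.5178, -0.3864, 0.1733]
tcp_rot: [0.001, 0.995, -0.102, 0.002]
wrist_force: [0.6, 0.6, -1.7]
finger_gap: 0.0463
```

Request:
send_rows(
  rows="0 -2 -18 0 0;0 -5 -38 0 0;0 -5 -38 0 0;0 -5 -38 0 0;0 -5 -38 0 0;0 -5 -38 0 0;0 -5 -38 0 0;0 -5 -35 0 0;0 -3 -20 0 0;0 -2 -13 0 0;0 0 0 0 0;0 0 0 0 0",
)

```text
clock: 43.1
position: [0.5391, -0.07, 0.1695]
tcp_rot: [0.0, 0.995, -0.102, -0.0]
wrist_force: [0.3, -1.0, -2.2]
finger_gap: 0.0467
```

```bash
python3 - <<'E'
from h import *
plan(.5395,-.0688,.0383,-.204)
E
```

```text
from [ 0.5391 -0.07    0.1695] yaw -0.205 shift mm [  0.2  -1.4 131.2] turn -0.0008849155292118827
```

Request:
send_rows(
  rows="0 0 -1 40 0;0 0 0 40 0;0 0 0 35 0;0 0 0 12 0;0 0 0 3 0;0 0 0 0 0;0.75 0 0 0 0;0.75 0 0 0 0;0.75 0 0 -5 0;0.75 0 0 -30 0;0.75 0 0 -50 0;0.75 0 0 -55 0;0.75 0 0 0 -0.16;0.75 0 0 0 -0.16;0.75 0 0 0 0;0.75 0 0 0 0",
)

```text
clock: 45.1
position: [0.5394, -0.0683, 0.1798]
tcp_rot: [-0.0, 0.998, 0.056, -0.0]
wrist_force: [-0.5, -0.3, -0.4]
finger_gap: 0.0694
```

```bash
python3 - <<'E'
from h import *
plan(.4205,-.360,.18,.115)
E
```

```text
from [ 0.5394 -0.0683  0.1798] yaw 0.112 shift mm [-150.9  276.5   -0.3] turn -0.0027202504035124253
```

Request:
send_rows(
  rows="1 -10 18 0 0;1 -19 35 0 0;1 -19 35 0 0;1 -19 35 0 0;1 -19 35 0 0;1 -19 35 0 0;1 -19 35 0 0;1 -19 34 0 0;1 -8 15 0 0;1 0 0 0 0;1 0 0 0 0",
)

```text
clock: 46.48
position: [0.422, -0.3596, 0.1794]
tcp_rot: [-0.001, 0.998, 0.058, -0.0]
wrist_force: [-0.2, 0.3, -0.5]
finger_gap: 0.0929
```

```bash
python3 - <<'E'
from h import *
k=bot.calibration('wrist');im=bot.capture('wrist')
cv2.imwrite('pics/w9.png',im);plan(.4205,-.360,.033,.115)
h,s,v=cv2.split(cv2.cvtColor(im,cv2.COLOR_BGR2HSV))
m=(((h<8)|(h>172))&(s>110)).astype(np.uint8)
n,l,st,ce=cv2.connectedComponentsWithStats(m)
for i in range(1,n):
    if st[i,4]>300:print(st[i],ce[i],ray('w',ce[i],.08,k).round(4))
E
```

```text
from [ 0.4223 -0.3594  0.1794] yaw 0.118 shift mm [ -1.8   0.5 146.4] turn 0.002696340887847093
[ 252  178   54   60 2391] [278.69761606 209.52488499] [ 0.4225 -0.3574  0.08  ]
```

Request:
send_rows(
  rows="1 0 0 20 0;1 0 0 40 0;1 0 0 40 0;1 0 0 34 0;1 0 0 12 0;1 0 0 0 0;0 0 0 0 0;0 0 0 0 0;0 0 0 0 0;0 0 0 0 0;0 0 0 -15 0;0 0 0 -40 0;0 0 0 -40 0;0 0 0 -40 0;0 0 0 0 0",
)

```text
clock: 48.4
position: [0.4225, -0.3618, 0.1719]
tcp_rot: [0.001, 0.998, 0.058, 0.002]
wrist_force: [0.4, -0.4, -1.7]
finger_gap: 0.0467
```

Request:
send_rows(
  rows="0 5 -16 0 0;0 12 -38 0 0;0 12 -38 0 0;0 12 -38 0 0;0 12 -38 0 0;0 12 -38 0 0;0 12 -38 0 0;0 12 -38 0 0;0 11 -30 0 0;0 7 -21 0 0;0 0 0 0 0;0 0 0 0 0",
)

```text
clock: 49.9
position: [0.4884, -0.018, 0.168]
tcp_rot: [0.0, 0.998, 0.058, -0.001]
wrist_force: [-0.7, -0.1, -1.4]
finger_gap: 0.0464
```

```bash
python3 - <<'E'
from h import *
plan(.489,-.016,.0383,.115)
E
```

```text
from [ 0.4884 -0.018   0.168 ] yaw 0.116 shift mm [  1.   -1.9 129.7] turn 0.0009748274200880314
```

Request:
send_rows(
  rows="0 1 -2 40 0;0 0 0 40 0;0 0 0 35 0;0 0 0 11 0;0 0 0 3 0;0 0 0 0 0;0.7 0 0 0 0;0.7 0 0 0 0;0.7 0 0 -5 0;0.7 0 0 -30 0;0.7 0 0 -50 0;0.7 0 0 -55 0;0.7 0 0 -50 0;0.7 20 -40 -20 0;0.7 20 -30 0 0;0.7 0 0 0 0;0.7 0 0 0 0",
)

```text
clock: 52.02
position: [0.521, 0.0578, 0.2495]
tcp_rot: [0.0, 0.998, 0.058, -0.0]
wrist_force: [-0.1, -0.4, -0.8]
finger_gap: 0.0652
```

```bash
python3 - <<'E'
from h import *
k=bot.calibration('wrist');im=bot.capture('wrist');s=bot.sense();print(s['position'],s['clock'])
for p,c in(((.489,-.016),(255,255,255)),((.5395,-.0688),(255,255,255)),((.5274,.0465),(255,255,255))):
  for r,z in((.0235,.093),(.034,.007)):
    for a in np.linspace(0,6.28,80):
      q=proj([p[0]+r*np.cos(a),p[1]+r*np.sin(a),z],k).round().astype(int)
      if 0<=q[0]<560 and 0<=q[1]<420: im[q[1],q[0]]=c
cv2.imwrite('pics/w10.png',cv2.resize(im[130:330,180:400],None,fx=3,fy=3,interpolation=0))
cv2.imwrite('pics/s10.png',cv2.resize(bot.capture('scene')[90:290,160:400],None,fx=3,fy=3))
E
```

```text
[0.52099769 0.05740386 0.24953776] 52.075
```

View pics/w10.png

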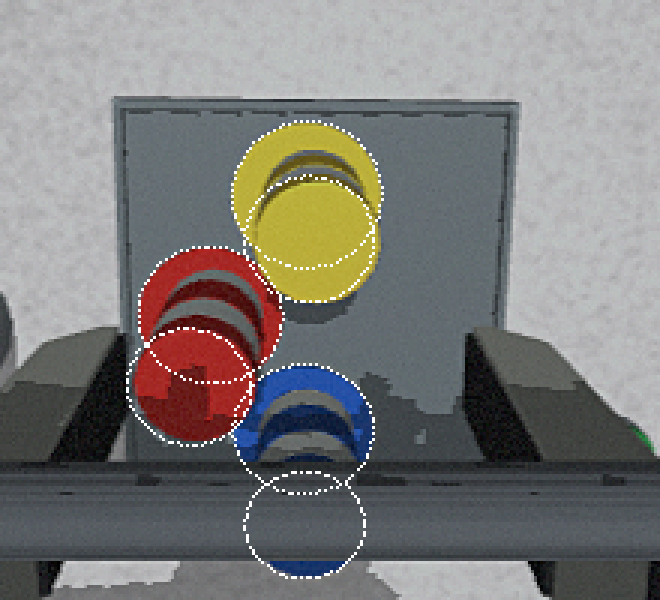

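View pics/s10.png

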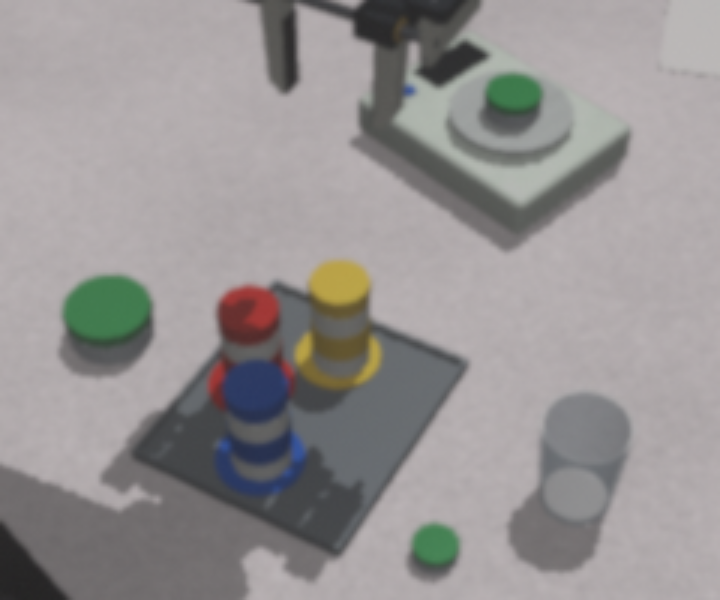

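The predicted lid and spot circles (white) match: all three jars are within about 3 mm of their spots' centres and upright. The tin is on the pan and the beaker hasn't moved.

```bash
python3 -c "
from station import bot
print(bot.sign_off())"
```

```text
the job is handed in; nothing more can be done
None
```

The job is done and handed in at about 52 s of the 141 s allowed. I moved the red, blue and yellow jars to the mat. Then I set the tin on the balance pan and put each jar back on the spot of its own colour.

- **Tin:** it measured about 2 mm from the pan's centre, using a pan position that matched the pan's rim in the wrist picture.
- **Jars:** in the last wrist picture the yellow and red lids were within about 3 mm of where they should be, and the scene picture showed all three jars upright. The gripper's crossbar hid most of the blue lid, so blue was judged by its spot, the visible edge of its lid and the position where I let it go.
- **Beaker:** it looked unmoved in the last scene picture; I did not measure it.
- **Contact:** lowering the tin met the pan about 3 mm early, with 13.6 N upward at the wrist. I let go there, and the tin stayed level and centred.

No check failed. Handing in gave no verdict.

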